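# Load the tube mixer and start it with its spring knob

## Robot

A 6-joint arm with a two-finger parallel gripper is mounted at the origin on the work surface. World frame = base frame: x ahead of the robot, y to its left, z up, the work surface at z = 0. Lengths are in m, angles in rad, forces in N, time in s.
With the tool pointing down it reaches from about 0.35 to 0.925 m from the base axis. Payload 6.4 kg.
Tool frame: the origin (TCP) lies between the finger pads; the fingertips stand 14 mm ahead of it and the grasp point (between the pads) lies 5 mm behind it; z points along the fingers, y is the line along which they close (so a half turn about z gives the same grasp; the last joint's range is limited). The gripper opens to 85 mm and grips with 20 to 120 N. Pads are 22 mm wide; open, the fingers measure 114 mm over their backs; the gripper's body (76 mm by 85 mm) begins 54 mm behind the grasp point. The pads swing forward as they close: fully open they stand 13 mm farther back than shut.
Start: joints at [1.108, 0.245, 1.558, -0, 1.339, -0.174], TCP at [0.185, 0.623, 0.245] pointing down, gripper open.
Joint ranges: [-3.13, 3.13], [-1.02, 2.26], [0.13, 2.54], [-0.95, 4.09], [0.21, 2.88], [-2.74, 2.74]. Speed limits (rad/s): [2.57, 2.57, 3.14, 3.14, 3.14, 3.14].

## Interface

Orientations are given as a rotation vector (axis times angle).
In Python, from station import arm gives the robot as it stands. The module is installed in compiled form; this text tells all that it offers.
- The arm moves only by the tool step_arm, never from a script. Its argument "commands" is a list of rows, each a list of 4 numbers: the shift along the tool's x, y, z in mm, then the turn about the tool's z in degrees. In form: [[dx, dy, dz, yaw], ...]. A call has 1 to 8 rows; each row is the pose to reach, as a shift and turn from the pose commanded when the call began, along the tool's axes at that moment; what a row does not reach only later rows make up. A row lasts 1/8 s, in which the tool goes at most 62.5 mm and 10.7 degrees, less where a joint would pass 70% of its speed; a pose out of reach is approached as far as the arm can. A call with a gripper value outside its range is refused whole. "grip" is the finger opening in mm, from 0 to 85.4, set as the call begins (left out, the last holds). The fingers move at their own pace and stop on an object; the grip force is fixed at half the most. Time passes only in rows, so rows that repeat a pose let the fingers close. It gives the time, the measured TCP pose, the force, the opening and the grip force at its end, in the units of the state.
- arm.state(): the state, without advancing time (a new reading comes with each control period).
- arm.capture(name): name is "side" or "top" or "wrist"; returns a dict with "img" (420x560x3 uint8, red, green, blue), "camera_matrix" (3x3 intrinsics, pixels), "cam_to_world" (4x4, takes a point from camera to world coordinates); the wrist camera has in their place "T_tool_cam" (4x4, takes a point from camera to tool coordinates, whose origin is the TCP and whose axes are the flange's). Camera axes: x right, y down, z forward; pixel columns grow to the right and rows downward; lengths in m; the calibration is good to about 2 mm. The wrist camera is an equidistant fisheye: a pixel r from the principal point sees the ray r / f radians off the axis. A picture is of the moment at which its call begins: read the wrist's pose just before it. There is no depth.
- arm.close_job(): hands the job in; it is judged then, once.
Trained networks look in a picture, given as the dict that the camera call returned (one of the last four; its "shot" number tells which), for a name from the list of things; names that differ only in an ending like _2 or _b are one class to them, and where a whole thing is asked for, a point or a joint stands for the part that bears it (a point fixed in the world has none). Each returns a list of dicts, best first, with "p" (0 to 1); they miss things now and then, are a little off and sometimes report something else, mostly with a low value. They report only what shows in the picture. A call takes as long as a camera call. They do not tell look-alikes from the thing itself.
- arm.cut_out(name, picture): "region" (420x560 bool, what is visible of it).
- arm.spot_point(name, picture): "position" ([x, y, z] in m, in world coordinates, good to about 4 mm: a listed point, or the origin of a listed thing).
The state is a dict: "t": time; "qpos": joint angles; "joint_vel": joint speeds; "effort": joint torques, N m; "tcp_pos": TCP position; "tool_rot": TCP orientation; "contact_force": force on the tool from outside, world axes, zero at the start; "ft_torque": the same for the moment, N m; "opening": opening from 0.0 (shut) to 1.0 (fully open); "finger_force": force on a finger pad.
Only numpy, scipy, OpenCV 4.12 (cv2) and the standard library are available. Lean on these libraries where they do the work, as an engineer would, in place of code of your own. Each camera call takes 0.05 s, during which the arm holds its last target. There are 200 camera calls.

## Task

Take the white tube carrier out of its steel stall, stand it on the bench, take it again by its other sides (stall and bay leave room for the fingers on different sides) and lower it gently, without dropping it, into the bay of the tube mixer, flat on the bay floor with its foot tab in the slotted cheek plate, upright all the way. Only when it is loaded and let go, twist the mixer's start knob clockwise (seen from above) to its stop, hold it there a moment and release it so that it returns to rest. Leave the beaker, the bottle and the tube rack where they are.

Things in the scene. Friction and masses are not known exactly. Their poses are not given: they have to be found in the camera images.
- carrier: Tube carrier: loose upright white block, 62 (x) by 46 (y) by 70 mm tall, 0.25 kg, two flush blue caps on top in a row along x. A foot tab on its +x face, 18 mm wide, 12 high, stands out 12. Origin: centre of the underside. It starts in the stall, axes along the stall's. Take it across x in the stall, across y in the bay, fingertips about 40 mm above its underside.
- tab (a point): Middle of the carrier's foot tab, at (38, 0, 0) mm in the carrier's frame, underside level.
- stall: Fixed steel stall, facing any way. Floor 6 mm thick; walls on its +y and -y sides, 96 mm high above the bench, 56 mm apart inside, 80 long, 5 thick. Open at the +x and -x ends but for 16 mm high lips (inner faces at x = -37 and +49 mm), so fingers fit only at the carrier's x ends. Origin on the bench under the middle of the carrier's place.
- mixer: Tube mixer, fixed: grey housing 150 mm (x) by 270 mm (y), top 60 mm above the bench. The bay stands on the +y half of its top (centre at y = +65 mm), the start knob on the -y half (axis at y = -70 mm). Origin: centre of its underside.
- bay (a point): Centre of the bay floor, 64 mm above the bench, axes as the mixer's; a loaded carrier's origin and axes lie here. Cheek plates at +x and -x: 70 mm apart inside, 50 long, straight to 88 mm above this floor, flared to 101, 92 mm over their tops. The +x cheek is slotted (28 mm wide, full height) for the tab, the other solid. At +y and -y only 9 mm high lips 54 mm apart: fingers fit there.
- bay_slot (a point): Foot of the slot in the bay's +x cheek plate, at (38, 0, 0) mm from bay, where the loaded carrier's tab lies.
- start_knob (a joint): Turn of the mixer's start knob, rad: 0 at rest, 1.2 at its stop, growing clockwise seen from above. A spring turns it back to 0 when let go (about 0.05 N m at rest, 0.2 N m at the stop).
- knob_grip (a point): On the knob's vertical axis, 98 mm above the bench, the height to grip; turns with the knob. Black disc 72 mm across carrying an upright bar 66 mm long (this point's x), 16 mm thick (y), from 73 to 103 mm above the bench; at rest it lies along the mixer's x. A thin white line marks its +x end.
- beaker: Bystander: empty glass beaker, 72 mm across, 95 mm tall; origin under its centre.
- bottle: Bystander: capped amber bottle, 72 mm across, 170 mm tall; origin under its centre.
- rack: Bystander: white tube rack, 90 mm (x) by 156 mm (y), 91 mm tall, with four blue-capped tubes up to 138 mm; origin under its centre.
Mind the look-alikes: they are no part of the job. What is shaped like the carrier but red is not meant. What is shaped like the stall but turquoise is not meant.

How it is judged:
On the way, in this order (a step that is already met when the one before it is completed fails the run):
1. the carrier has been stood on the bench, clear of the stall, and let go (height (world z) of carrier below 0.005 m and horizontal distance between carrier and stall above 0.07 m and angle between carrier's own z axis and vertical below 0.1 rad and contact force between the fingers and carrier below 0.3 N), for 0.1 s.
2. the carrier stands in the bay, tab in the slot, base on the floor, let go by the gripper (horizontal distance between carrier and bay below 0.01 m and z of carrier in the frame of bay below 0.004 m and horizontal distance between tab and bay_slot below 0.014 m and angle between carrier's own z axis and vertical below 0.08 rad and contact force between the fingers and carrier below 0.3 N), for 0.2 s.
3. with the carrier loaded, the start knob is held at its stop (horizontal distance between carrier and bay below 0.01 m and z of carrier in the frame of bay below 0.004 m and horizontal distance between tab and bay_slot below 0.014 m and angle between carrier's own z axis and vertical below 0.08 rad and value of joint start_knob above 1.1 rad), for 0.2 s.
At the end, for the whole second after the job is handed in: The carrier stands at rest upright in the bay (tilt under 0.08 rad), origin within 10 mm of the bay centre and less than 4 mm above its floor, tab within 14 mm of the slot's foot, and the start knob is back at rest (under 0.08 rad) (horizontal distance between carrier and bay below 0.01 m and z of carrier in the frame of bay below 0.004 m and horizontal distance between tab and bay_slot below 0.014 m and angle between carrier's own z axis and vertical below 0.08 rad and linear speed of carrier below 0.02 m/s and value of joint start_knob below 0.08 rad); the robot touches nothing.
It fails at once if the start knob is turned (over 0.4 rad) while the carrier is not in the bay (value of joint start_knob above 0.4 rad and (horizontal distance between carrier and bay above 0.02 m or z of carrier in the frame of bay above 0.01 m)).
It fails at once if the carrier is dropped into the bay (moves faster than 0.3 m/s inside it) (linear speed of carrier above 0.3 m/s and horizontal distance between carrier and bay below 0.02 m and z of carrier in the frame of bay below 0.04 m).
It fails at once if the carrier is tipped (over 0.6 rad) (angle between carrier's own z axis and vertical above 0.6 rad).
It fails at once if the beaker, the bottle or the rack is moved more than 20 mm or tipped (distance of any of beaker, bottle, rack from where it was at the start of the episode above 0.02 m or angle between any of beaker, bottle, rack's own z axis and vertical above 0.3 rad).
It also fails if it takes over 72 s, if anything falls off the work surface, if the arm or the gripper's body presses on something with over 40 N, if the wrist force passes 120 N, or if a joint passes its speed limit or range.

## Working session

There is one attempt and no reset: what is moved stays moved. The work goes in short steps, Python scripts to look and compute and a tool call to move; the robot and the scene stay as the last step left them, time stands still between calls to the robot, and variables do not carry over. Pictures are saved under pics/ and viewed, at most 10 in all, crops included, and the job is handed in when it is done.

Besides the shell and the picture viewer there is one more tool, called after "Call:" as a command line: name --pt "numbers of a row" for each row, then --argument value for the rest. step_arm: Moves the arm, as the interface text tells. Its arguments: {"type":"object","properties":{"commands":{"type":"array"},"grip":{"type":"number"}},"required":["commands"]}

```bash
mkdir -p pics; cat > h.py <<'E'
import numpy as np, cv2
from station import arm
from scipy.spatial.transform import Rotation as R
def save(n,img): cv2.imwrite(f'pics/{n}.png',cv2.cvtColor(img,cv2.COLOR_RGB2BGR))
def pix(P,c):
    T=np.linalg.inv(c['cam_to_world']); p=T[:3,:3]@np.array(P)+T[:3,3]; q=c['camera_matrix']@p; return q[:2]/q[2]
def ray(uv,c):
    K=c['camera_matrix']; d=np.linalg.inv(K)@np.array([uv[0],uv[1],1.]); T=c['cam_to_world']
    return T[:3,3],T[:3,:3]@d
def atz(uv,c,z):
    o,d=ray(uv,c); return o+d*(z-o[2])/d[2]
E
python3 - <<'E'
from h import *
s=arm.state(); print(s)
cs={n:arm.capture(n) for n in('top','side')}
both=[]
for n,c in cs.items():
    save(n,c['img']); print(n,c['camera_matrix'].round(1).tolist(),c['cam_to_world'].round(3).tolist())
    for t in ['carrier','stall','mixer','knob_grip','bay','bay_slot','tab','beaker','bottle','rack']:
        for d in arm.spot_point(t,c)[:3]: print(n,t,round(d['p'],2),np.round(d['position'],3),pix(d['position'],c).round())
E
```

```text
{'t': 0.0, 'qpos': array([ 1.10791174e+00,  2.45814153e-01,  1.55899661e+00, -2.00903970e-07,
        1.33871210e+00, -1.74120079e-01]), 'joint_vel': array([-3.48195428e-04, -2.74917810e-05, -6.65084109e-05,  3.86723335e-04,
       -3.99008590e-04,  1.66665190e-03]), 'effort': array([-7.46747955e-04, -4.29492652e+01, -3.26141524e+01, -1.07890462e-04,
        5.09773250e-03,  3.09103569e-06]), 'tcp_pos': array([0.18486766, 0.62260773, 0.2441896 ]), 'tool_rot': array([-4.51928728e-01, -3.10830505e+00,  2.87901429e-03]), 'contact_force': array([0.2004336 , 0.63432352, 0.20936817]), 'ft_torque': array([ 0.0196877 ,  0.03450955, -0.03488912]), 'finger_force': 0.0, 'opening': 0.9983749399150469}
top [[487.9, 0.0, 277.6], [0.0, 487.9, 205.0], [0.0, 0.0, 1.0]] [[-0.069, -0.976, 0.205, 0.292], [-0.998, 0.066, -0.018, 0.02], [0.004, -0.205, -0.979, 1.307], [0.0, 0.0, 0.0, 1.0]]
top carrier 0.82 [0.513 0.36  0.004] [144. 233.]
top carrier 0.74 [0.51  0.227 0.007] [194. 230.]
top carrier 0.73 [0.361 0.235 0.002] [193. 287.]
top stall 0.98 [0.695 0.349 0.004] [148. 168.]
top stall 0.84 [ 0.508  0
[... 1011 characters left out ...]
tall 0.57 [ 0.521 -0.27  -0.   ] [337. 190.]
side mixer 0.72 [ 0.516 -0.208  0.065] [333. 180.]
side mixer 0.64 [ 0.519 -0.269  0.003] [338. 189.]
side knob_grip 0.65 [ 0.527 -0.34   0.096] [348. 147.]
side bay 0.82 [ 0.517 -0.208  0.062] [332. 181.]
side bay_slot 0.74 [ 0.556 -0.202  0.062] [317. 178.]
side bay_slot 0.34 [ 0.517 -0.209  0.062] [333. 181.]
side tab 0.98 [ 0.363  0.272 -0.004] [311. 380.]
side tab 0.59 [0.475 0.237 0.006] [261. 333.]
side beaker 0.74 [0.753 0.175 0.001] [160. 263.]
side beaker 0.55 [0.73  0.004 0.002] [215. 222.]
side bottle 0.72 [ 0.768 -0.214 -0.001] [247. 177.]
side rack 0.87 [ 0.755  0.174 -0.001] [159. 263.]
side rack 0.53 [0.474 0.234 0.007] [262. 332.]
```

View pics/top.png

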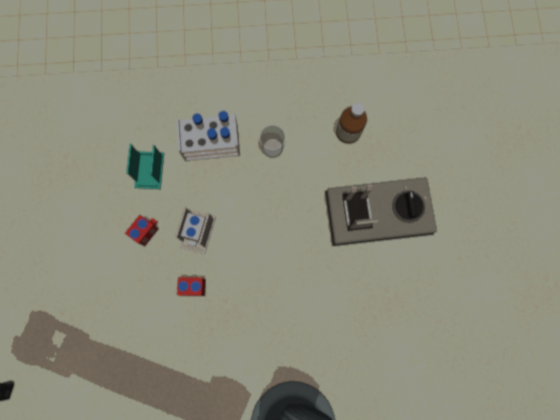

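View pics/side.png

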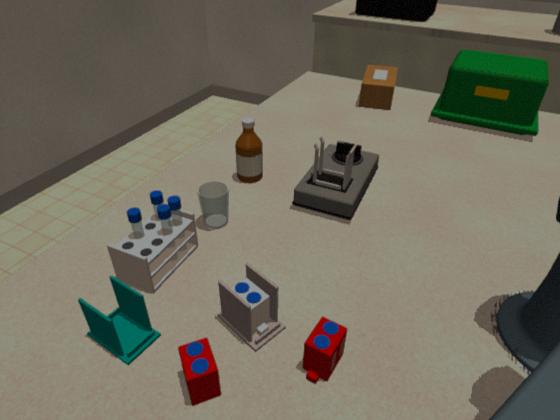

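The top picture shows a steel stall with a white carrier in it at (195,230). Two red carriers sit at (143,230) and (191,287), an empty turquoise stall at (146,168), and the mixer at (380,211) with its bay at (358,208) and knob at (409,205). The side picture agrees: white carrier at (250,300) in the grey stall, red ones at (200,370) and (325,347), turquoise stall at (120,320).

The candidates for the carrier are white (195,230), red (143,230) and red (191,287). The white one in the steel stall fits the description; I'll confirm it in a crop.

```bash
python3 - <<'E'
from h import *
a=cv2.imread('pics/top.png')[190:270,145:245]; b=cv2.imread('pics/side.png')[255:355,205:305]
a=cv2.resize(a,(500,400),interpolation=cv2.INTER_CUBIC)[:, 50:450]; b=cv2.resize(b,(400,400),interpolation=cv2.INTER_CUBIC)
cv2.imwrite('pics/crop1.png',np.hstack([a,b]))
E
```

```text
(no output)
```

View pics/crop1.png

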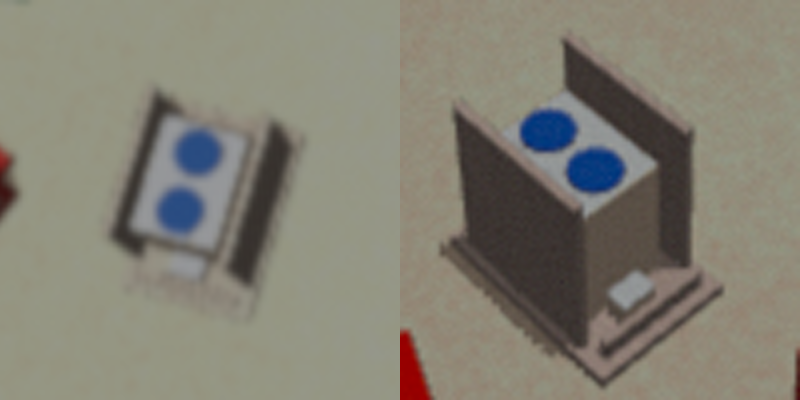

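The crop confirms it: a white block with two blue caps in the grey steel stall, its foot tab pointing toward the robot, in the direction of image bottom in the top view. I'll move above it for a wrist view.

Call:
step_arm --pt "-53 -36 0 10" --pt "-106 -73 0 20" --pt "-160 -109 0 30" --pt "-213 -146 0 40" --pt "-266 -182 0 50" --pt "-320 -219 0 60" --pt "-373 -255 0 70" --pt "-400 -274 0 80"

```text
t: 2.1
tcp_pos: [0.4919, 0.2444, 0.2456]
tool_rot: [2.352, 2.082, 0.001]
contact_force: [-0.7, 0.3, 0.0]
opening: 0.996
finger_force: 0.0
```

```bash
cat >> h.py <<'E'
def pose():
    s=arm.state(); M=np.eye(4); M[:3,:3]=R.from_rotvec(s['tool_rot']).as_matrix(); M[:3,3]=s['tcp_pos']; return M
def head(M): return np.degrees(np.arctan2(M[1,1],M[0,1]))
def wcap():
    M=pose(); c=arm.capture('wrist'); c['W']=M@c['T_tool_cam']; return c
def wray(uv,c):
    K=c['camera_matrix']; x=(uv[0]-K[0,2])/K[0,0]; y=(uv[1]-K[1,2])/K[1,1]; r=np.hypot(x,y)
    k=np.sin(r)/r if r>1e-9 else 1.; d=np.array([x*k,y*k,np.cos(r)]); return c['W'][:3,3],c['W'][:3,:3]@d
def wpix(P,c):
    p=(np.asarray(P,float)-c['W'][:3,3])@c['W'][:3,:3]; h=np.linalg.norm(p[...,:2],axis=-1); k=np.arctan2(h,p[...,2])/h
    K=c['camera_matrix']; return np.stack([p[...,0]*k*K[0,0]+K[0,2],p[...,1]*k*K[1,1]+K[1,2]],-1)
def watz(uv,c,z):
    o,d=wray(uv,c); return o+d*(z-o[2])/d[2]
def rel(P,hd=None,M=None):
    "move in tool mm/deg to reach tcp P, heading hd"
    M=pose() if M is None else M; d=M[:3,:3].T@(np.array(P)-M[:3,3])*1000
    return d.round(1), None if hd is None else round((head(M)-hd+180)%360-180,1)
E
python3 - <<'E'
from h import *
print(pose().round(3).tolist(),head(pose()),rel([.511,.222,.245],-20))
c=wcap(); print(c['T_tool_cam'].round(3).tolist(),c['camera_matrix'].tolist()); save('w1',c['img'])
for t in ['carrier','stall','tab']:
    for d in arm.spot_point(t,c)[:3]: print(t,round(d['p'],2),np.round(d['position'],4),wpix(d['position'],c).round())
E
```

```text
[[0.121, 0.993, 0.001, 0.492], [0.993, -0.121, 0.0, 0.244], [0.0, 0.001, -1.0, 0.246], [0.0, 0.0, 0.0, 1.0]] -6.9618760230589665 (array([-20. ,  21.7,   0.6]), np.float64(13.0))
[[-0.0, -0.953, -0.303, 0.077], [1.0, -0.0, -0.0, -0.0], [0.0, -0.303, 0.953, -0.128], [0.0, 0.0, 0.0, 1.0]] [[325.19226210127806, 0.0, 279.242649113248], [0.0, 325.19226210127806, 210.47998761778868], [0.0, 0.0, 1.0]]
carrier 0.94 [0.5131 0.2207 0.0044] [300. 194.]
carrier 0.69 [ 0.7559  0.1759 -0.0023] [475. 206.]
carrier 0.57 [0.5117 0.3615 0.0021] [284.  74.]
stall 0.85 [ 0.5097  0.2193 -0.0025] [297. 194.]
stall 0.84 [0.6924 0.3508 0.0036] [434.  75.]
stall 0.32 [ 0.757   0.1741 -0.0016] [476. 207.]
tab 0.88 [0.4703 0.2345 0.0069] [262. 188.]
tab 0.65 [0.5398 0.334  0.0046] [312.  95.]
```

```bash
cat >> h.py <<'E'
def blue(img): 
    h=cv2.cvtColor(img,cv2.COLOR_RGB2HSV); return ((h[...,0]>100)&(h[...,0]<125)&(h[...,1]>140)&(h[...,2]>50)).astype(np.uint8)
def blobs(mask,near,rad,amin=8):
    n,l,s,ce=cv2.connectedComponentsWithStats(mask); 
    return [ce[i] for i in range(1,n) if s[i,4]>=amin and np.hypot(*(ce[i]-near))<rad]
def tri(rays):
    A=np.zeros((3,3)); b=np.zeros(3)
    for o,d in rays:
        d=d/np.linalg.norm(d); Q=np.eye(3)-np.outer(d,d); A+=Q; b+=Q@o
    p=np.linalg.solve(A,b); return p,[np.linalg.norm(np.cross(p-o,d/np.linalg.norm(d)))*1000 for o,d in rays]
def rect(c,cx,cy,z,half=.08,s=.0005):
    "wrist picture warped on plane z: row down = -x world, col right = -y world"
    g=np.arange(-half,half,s); X,Y=np.meshgrid(g,g); P=np.stack([cx-Y,cy-X,np.full_like(X,z)],-1)
    m=wpix(P,c).astype(np.float32); return cv2.remap(c['img'],m[...,0],m[...,1],cv2.INTER_LINEAR)
def caps(P,w=None,views=('top','side')):
    "triangulate two caps near carrier at P (underside)"
    Q=np.array(P)+[0,0,.07]; cs=[]
    for n in views:
        c=arm.capture(n); cs.append([ray(u,c) for u in blobs(blue(c['img']),pix(Q,c),18)])
    if w is not None: cs.append([wray(u,w) for u in blobs(blue(w['img']),wpix(Q,w),30)])
    cs=[sorted(r,key=lambda q:(q[0]+q[1]*(Q[2]-q[0][2])/q[1][2])[0]) for r in cs]
    print([len(r) for r in cs]); out=[tri([r[i] for r in cs]) for i in (0,1)]
    for p,e in out: print('cap',p.round(4),np.round(e,1))
    per=[[ (q[0]+q[1]*(.076-q[0][2])/q[1][2])[:2].round(4) for q in r] for r in cs]; print(per)
    return out
E
python3 - <<'E'
from h import *
w=wcap(); o=caps([.512,.221,.006],w)
a,b=o[0][0],o[1][0]; print((a+b)/2,np.degrees(np.arctan2(*(a-b)[1::-1])),np.linalg.norm(a-b))
r=rect(w,.512,.221,.076); im=np.hstack([cv2.resize(w['img'],(427,320)),r]); save('w1',im)
E
```

```text
[2, 2, 2]
cap [0.4954 0.2249 0.0765] [1.2 0.3 1.4]
cap [0.5242 0.215  0.0765] [0.7 0.4 1.1]
[[array([0.4964, 0.2243]), array([0.5248, 0.2146])], [array([0.4958, 0.2242]), array([0.5248, 0.2142])], [array([0.4943, 0.2256]), array([0.5235, 0.2157])]]
[0.50978684 0.2199469  0.0764712 ] 161.21023644746768 0.030452102364673578
```

View pics/w1.png

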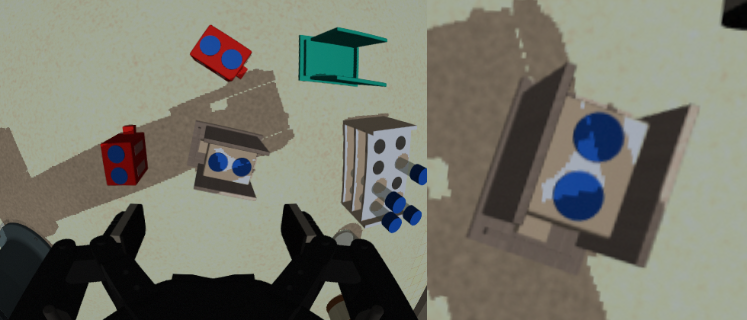

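The wrist picture shows the white carrier in the grey stall at (229,160); the stall's ends are open along the line of the caps. Triangulation puts its centre at (0.510, 0.220) with the top at 76.5 mm and yaw 161°. I'll descend with heading -19°.

Call:
step_arm --pt "-11 10 20 6" --pt "-22 21 45 12" --pt "-22 21 70 12" --pt "-22 21 90 12" --pt "-22 21 90 12" --grip 85

```text
t: 3.08
tcp_pos: [0.507, 0.223, 0.1536]
tool_rot: [-2.547, -1.836, 0.006]
contact_force: [-0.2, 0.1, 0.1]
opening: 0.994
finger_force: 0.0
```

```bash
python3 - <<'E'
from h import *
print(rel([.510,.220,.060],-18.9))
w=wcap()
o=caps([.510,.220,.006],w,views=())if 0 else [watz(u,w,.0762).round(4) for u in blobs(blue(w['img']),wpix([.51,.22,.076],w),60)]
print(o,np.mean(o,0))
E
```

```text
(array([-1.8,  4.1, 93.5]), np.float64(0.5))
[array([0.4946, 0.2257, 0.0762]), array([0.5239, 0.2157, 0.0762])] [0.50925 0.2207  0.0762 ]
```

Call:
step_arm --pt "0 0 15 0" --pt "0 0 30 0" --pt "0 0 40 0" --pt "0 0 40 0"

```text
t: 3.62
tcp_pos: [0.5081, 0.222, 0.114]
tool_rot: [-2.55, -1.834, 0.004]
contact_force: [0.0, -0.3, -0.3]
opening: 0.998
finger_force: 0.0
```

```bash
python3 - <<'E'
from h import *
print(pose()[:3,3].round(4),rel([.510,.220,.060],-18.9))
E
```

```text
[0.5081 0.222  0.114 ] (array([-1.3,  2.6, 54. ]), np.float64(0.3))
```

Call:
step_arm --pt "-1 2 15 0" --pt "-1 2 30 0" --pt "-1 2 45 0" --pt "-1 2 54 0" --pt "-1 2 54 0"

```text
t: 4.25
tcp_pos: [0.5098, 0.2206, 0.0602]
tool_rot: [-2.55, -1.834, 0.003]
contact_force: [-0.8, -0.4, 0.4]
opening: 0.999
finger_force: 0.0
```

Call:
step_arm --pt "0 0 0 0" --pt "0 0 0 0" --pt "0 0 0 0" --pt "0 0 0 0" --pt "0 0 0 0" --pt "0 0 0 0" --grip 50

```text
t: 5.0
tcp_pos: [0.5112, 0.2209, 0.0623]
tool_rot: [2.55, 1.834, 0.003]
contact_force: [0.9, 0.8, 5.6]
opening: 0.715
finger_force: 67.9
```

```bash
python3 - <<'E'
from h import *
s=arm.state(); print(s['opening']*85.4,s['contact_force'],s['tcp_pos'],head(pose()))
E
```

```text
61.05176926579123 [0.93983928 0.82531735 5.61945013] [0.51124217 0.22091347 0.06226888] -18.55157704523338
```

Call:
step_arm --pt "0 0 -8 0" --pt "0 0 -20 0" --pt "0 0 -40 0" --pt "0 0 -60 0" --pt "0 0 -85 0" --pt "0 0 -110 0" --pt "0 0 -115 0" --pt "0 0 -115 0"

```text
t: 6.0
tcp_pos: [0.5101, 0.2206, 0.1759]
tool_rot: [-2.55, -1.834, 0.001]
contact_force: [-0.2, -0.2, -2.9]
opening: 0.71
finger_force: 67.0
```

```bash
python3 - <<'E'
from h import *
s=arm.state(); print(s['opening']*85.4,s['contact_force'],s['finger_force'])
print(rel([.48,.02,s['tcp_pos'][2]],-99))
E
```

```text
60.66078338271091 [-0.18495876 -0.18040592 -2.85822799] 66.95137739181519
(array([-199.8,   35.3,    0. ]), np.float64(80.4))
```

Call:
step_arm --pt "-10 1 0 5" --pt "-35 6 0 15" --pt "-70 12 0 25" --pt "-105 18 0 35" --pt "-140 24 0 45" --pt "-170 30 0 55" --pt "-190 34 0 65" --pt "-200 35 0 72"

```text
t: 7.0
tcp_pos: [0.4789, 0.0191, 0.1747]
tool_rot: [-3.141, 0.024, 0.005]
contact_force: [-0.4, 0.5, -3.3]
opening: 0.719
finger_force: 66.8
```

```bash
python3 - <<'E'
from h import *
s=arm.state(); print(s['opening']*85.4,s['contact_force'],s['finger_force'],s['qpos'])
print(rel([.48,.02,.0575],-99))
w=wcap()
for n in('top','side'):
    c=arm.capture(n)
    for t in ('carrier','tab'):
        print([(round(d['p'],2),np.round(d['position'],4)) for d in arm.spot_point(t,c)[:4]])
    if n=='side': save('s2',c['img'])
E
```

```text
61.38195092224272 [-0.3585686   0.54432344 -3.28679504] 66.8133795261383 [-1.97322329e-01 -8.25849499e-02  2.04242331e+00 -1.46924636e-04
  1.18474492e+00  1.38876685e+00]
(array([  1.5,  -0.9, 117.2]), np.float64(8.1))
[(0.81, array([0.5162, 0.3604, 0.0017])), (0.79, array([0.3571, 0.2364, 0.0025])), (0.6, array([0.478 , 0.025 , 0.1218]))]
[(0.79, array([ 0.5464,  0.3372, -0.0027])), (0.64, array([0.4795, 0.059 , 0.1158]))]
[(0.87, array([ 0.3605,  0.2382, -0.0006])), (0.78, array([0.48  , 0.0212, 0.1197])), (0.73, array([0.5153, 0.3578, 0.0013]))]
[(0.9, array([0.4812, 0.0612, 0.1191])), (0.8, array([ 0.3647,  0.2731, -0.0009]))]
```

Call:
step_arm --pt "1 -1 10 2" --pt "1 -1 30 4" --pt "1 -1 55 8" --pt "1 -1 80 8" --pt "1 -1 100 8" --pt "1 -1 108 8" --pt "1 -1 112 8" --pt "1 -1 112 8"

```text
t: 8.35
tcp_pos: [0.4814, 0.0209, 0.0646]
tool_rot: [3.133, -0.234, 0.001]
contact_force: [-0.8, -0.2, -2.9]
opening: 0.712
finger_force: 66.8
```

Call:
step_arm --pt "0 0 2 0" --pt "0 0 4 0" --pt "0 0 5 0" --pt "0 0 6 0" --pt "0 0 6 0"

```text
t: 8.98
tcp_pos: [0.481, 0.0209, 0.0582]
tool_rot: [-3.133, 0.234, 0.0]
contact_force: [-0.2, 0.1, -1.8]
opening: 0.711
finger_force: 66.8
```

Call:
step_arm --pt "0 0 1 0" --pt "0 0 2 0" --pt "0 0 2 0"

```text
t: 9.35
tcp_pos: [0.481, 0.0209, 0.0563]
tool_rot: [-3.133, 0.234, 0.0]
contact_force: [-0.5, 0.5, -2.9]
opening: 0.713
finger_force: 67.0
```

Call:
step_arm --pt "0 0 1 0" --pt "0 0 2 0" --pt "0 0 2 0"

```text
t: 9.72
tcp_pos: [0.4813, 0.0209, 0.0563]
tool_rot: [3.133, -0.234, -0.002]
contact_force: [-9.6, -0.1, 16.5]
opening: 0.712
finger_force: 69.3
```

Call:
step_arm --pt "0 0 -1 0" --pt "0 0 -1.5 0"

```text
t: 9.98
tcp_pos: [0.4811, 0.0209, 0.0563]
tool_rot: [3.133, -0.234, -0.0]
contact_force: [-2.3, -0.2, 1.9]
opening: 0.713
finger_force: 67.6
```

Call:
step_arm --pt "0 0 0 0" --pt "0 0 0 0" --pt "0 0 0 0" --pt "0 0 0 0" --pt "0 0 0 0" --grip 85

```text
t: 10.6
tcp_pos: [0.481, 0.0209, 0.0558]
tool_rot: [3.133, -0.234, 0.0]
contact_force: [-0.3, 0.3, 0.2]
opening: 0.995
finger_force: 0.0
```

Call:
step_arm --pt "0 0 -30 0" --pt "0 0 -80 0" --pt "0 0 -130 0" --pt "0 0 -150 0" --pt "0 0 -150 0"

```text
t: 11.22
tcp_pos: [0.4821, 0.0207, 0.2076]
tool_rot: [3.132, -0.234, 0.007]
contact_force: [0.4, 0.4, -1.0]
opening: 0.997
finger_force: 0.0
```

```bash
python3 - <<'E'
from h import *
w=wcap(); o=caps([.481,.021,0],w)
a,b=o[0][0],o[1][0]
if a[1]<b[1]: a,b=b,a
print((a+b)/2,np.degrees(np.arctan2(*(a-b)[1::-1])))
print([(round(d['p'],2),np.round(d['position'],4)) for d in arm.spot_point('tab',w)[:4]])
r=rect(w,.481,.021,.07); save('w2',np.hstack([cv2.resize(w['img'],(427,320)),r]))
E
```

```text
[2, 2, 2]
cap [0.4796 0.004  0.0717] [1.5 0.9 0.9]
cap [0.4835 0.0344 0.0712] [0.8 0.2 0.7]
[[array([0.4803, 0.0033]), array([0.483 , 0.0337])], [array([0.4768, 0.0094]), array([0.4812, 0.0399])], [array([0.4804, 0.0047]), array([0.4848, 0.0347])]]
[0.48154837 0.0191998  0.07146343] 82.65181035261236
[(0.78, array([ 0.4859,  0.0598, -0.0008])), (0.73, array([0.3625, 0.274 , 0.0005])), (0.64, array([0.5437, 0.3378, 0.0015]))]
```

Call:
step_arm --pt "10 35 -15 -3" --pt "20 70 -30 -6" --pt "35 115 -50 -9" --pt "50 165 -70 -12" --pt "62 210 -85 -12" --pt "70 235 -90 -12" --pt "75 243 -90 -12" --pt "75 243 -90 -12"

```text
t: 12.42
tcp_pos: [0.5188, -0.23, 0.2942]
tool_rot: [-3.138, -0.094, 0.003]
contact_force: [0.1, 0.6, -0.4]
opening: 0.996
finger_force: 0.0
```

```bash
python3 - <<'E'
from h import *
w=wcap(); print(w['W'][:3,3],head(pose()))
for t in ('bay','bay_slot','knob_grip','mixer'):
    for n,c in (('wrist',w),('top',arm.capture('top')),('side',arm.capture('side'))):
        print(t,n,[(round(d['p'],2),np.round(d['position'],4)) for d in arm.spot_point(t,c)[:2]])
r=rect(w,.52,-.235,.064,half=.2,s=.001); r2=rect(w,.52,-.207,.064,half=.08,s=.0004)
save('w3',np.hstack([r2,r]))
save('w3raw',w['img']); np.savez('w3.npz',W=w['W'],K=w['camera_matrix'],img=w['img'])
E
```

```text
[ 0.59642918 -0.22658342  0.42189027] -86.50860679935415
bay wrist [(0.8, array([ 0.5222, -0.207 ,  0.0611]))]
bay top [(0.61, array([ 0.5243, -0.2055,  0.0663]))]
bay side []Traceback (most recent call last):
  File "<stdin>", line 5, in <module>
ValueError: only the last four pictures can be asked about
```

```bash
python3 - <<'E'
from h import *
w=wcap()
cs=(('wrist',w),('top',arm.capture('top')),('side',arm.capture('side')))
for t in ('bay','bay_slot','knob_grip','mixer'):
    for n,c in cs:
        print(t,n,[(round(d['p'],2),np.round(d['position'],4)) for d in arm.spot_point(t,c)[:2]])
r=rect(w,.52,-.25,.060,half=.2,s=.001); r2=rect(w,.52,-.207,.064,half=.08,s=.0004)
save('w3',np.hstack([r2,r]))
np.savez('w3.npz',W=w['W'],camera_matrix=w['camera_matrix'],img=w['img'])
E
```

```text
bay wrist [(0.95, array([ 0.5217, -0.2085,  0.0593]))]
bay top [(0.64, array([ 0.5161, -0.2057,  0.0622]))]
bay side [(0.62, array([ 0.5171, -0.2076,  0.0631]))]
bay_slot wrist [(0.86, array([ 0.5587, -0.2032,  0.0659]))]
bay_slot top [(0.85, array([ 0.5601, -0.205 ,  0.068 ]))]
bay_slot side [(0.66, array([ 0.5532, -0.2038,  0.0633])), (0.16, array([ 0.518 , -0.2095,  0.063 ]))]
knob_grip wrist [(0.91, array([ 0.5262, -0.3407,  0.0981]))]
knob_grip top [(0.59, array([ 0.4886,  0.0577, -0.0006]))]
knob_grip side [(0.66, array([ 0.5234, -0.3405,  0.0993]))]
mixer wrist [(0.75, array([ 0.5226, -0.2696,  0.0016]))]
mixer top [(0.33, array([ 0.5109,  0.2183, -0.0017]))]
mixer side [(0.8, array([ 0.5232, -0.2723, -0.001 ]))]
```

View pics/w3.png

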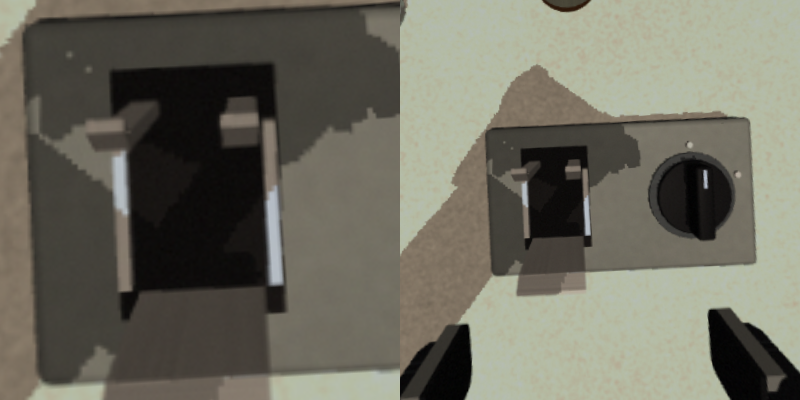

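The rectified wrist views show the housing at (488..755, 119..273) on the right and the knob at (692,195), white line toward +x. On the left are the bay floor (110..275, 68..290), the lips and the cheek plates. The slotted cheek is at the top (+x), with its slot between (130,130) and (220,130). I'll fit the housing outline accurately.

```bash
cat > fit.py <<'E'
from h import *
from scipy.optimize import minimize
d=np.load('w3.npz'); w={k:d[k] for k in d}
s=.0005; cx,cy=.522,-.272
def mk(z):
    r=rect(w,cx,cy,z,half=.17,s=s); return cv2.GaussianBlur(cv2.cvtColor(r,cv2.COLOR_RGB2LAB).astype(np.float32),(0,0),1.5)
def samp(I,X,Y):
    return cv2.remap(I,((cy-Y)/s+.17/s).astype(np.float32)[None],((cx-X)/s+.17/s).astype(np.float32)[None],cv2.INTER_LINEAR)[0]
I=mk(.060)
t=np.linspace(-.9,.9,80)
def edges(p):
    x,y,a,L,W=p[0]/1e3,p[1]/1e3,p[2]/100,p[3]/1e3,p[4]/1e3; c,sn=np.cos(a),np.sin(a); o=[]
    for sx,sy in((1,0),(-1,0),(0,1),(0,-1)):
        q=[]
        for e in(-.0015,.0015):
            u=sx*(W/2+e)+ (0 if sx else t*W/2); v=sy*(L/2+e)+(0 if sy else t*L/2); u=u+0*t; v=v+0*t
            q.append(samp(I,x+c*u-sn*v,y+sn*u+c*v))
        o.append(np.minimum(np.linalg.norm(q[1]-q[0],axis=1),25).mean())
    return o
best=None
for a in (2,4,6):
  for W,L in((150,270),(146,266)):
    r=minimize(lambda p:-sum(edges(p)),[522,-271,a,L,W],method='Nelder-Mead',options=dict(initial_simplex=np.array([522,-271,a,L,W])+np.vstack([np.zeros(5),np.diag([5,5,2,5,5])]),xatol=.02,fatol=.01,maxiter=2000))
    print(r.x.round(2),round(r.fun,2),np.round(edges(r.x),1))
    if best is None or r.fun<best.fun: best=r
p=best.x; x,y,a=p[0]/1e3,p[1]/1e3,p[2]/100
M=np.array([[np.cos(a),-np.sin(a)],[np.sin(a),np.cos(a)]])
bay=M@[0,.065]+[x,y]; kn=M@[0,-.070]+[x,y]; print('yaw',np.degrees(a),'bay',bay,'knob',kn)
img=cv2.resize(rect(w,bay[0]-.002,bay[1],.064,half=.075,s=.00025),(600,600)).copy() if 0 else cv2.resize(w['img'],None,fx=3,fy=3)
def poly(pts,col,o=bay):
    P=[np.r_[M@q[:2]+o,q[2]] for q in np.array(pts)]; cv2.polylines(img,[(wpix(np.array(P),w)*3+1).round().astype(int)],True,col,1)
for sy in(1,-1): poly([[.025,sy*.027,.073],[-.025,sy*.027,.073]],(255,0,0))
for sx in(1,-1):
    poly([[sx*.035,.025,.064],[sx*.035,-.025,.064]],(0,255,0)); poly([[sx*.046,.025,.165],[sx*.046,-.025,.165]],(255,255,0))
poly([[-.033,.008,.103],[.033,.008,.103],[.033,-.008,.103],[-.033,-.008,.103]],(0,255,255),kn)
poly([[-.075,-.135,.06],[.075,-.135,.06],[.075,.135,.06],[-.075,.135,.06]],(255,0,255),np.array([x,y]))
u=(wpix(np.array([bay[0],bay[1]-.06,.08]),w)*3).astype(int); 
save('fit',img[max(u[1]-260,0):u[1]+260,max(u[0]-400,0):u[0]+400])
E
python3 fit.py
```

```text
[ 523.99 -269.56    4.07  265.21  149.24] -100.0 [25. 25. 25. 25.]
[ 523.26 -269.97    3.2   265.9   147.08] -99.21 [24.3 24.9 25.  25. ]
[ 524.67 -269.58    3.98  265.62  149.47] -100.0 [25. 25. 25. 25.]
[ 522.74 -269.58    4.58  265.25  144.9 ] -96.27 [21.3 25.  25.  25. ]
[ 524.73 -270.08    4.44  266.26  149.48] -100.0 [25. 25. 25. 25.]
[ 524.17 -269.61    4.16  265.85  149.29] -100.0 [25. 25. 25. 25.]
yaw 2.3325022131385826 bay [ 0.52134726 -0.20461804] knob [ 0.52684157 -0.33950619]
```

View pics/fit.png

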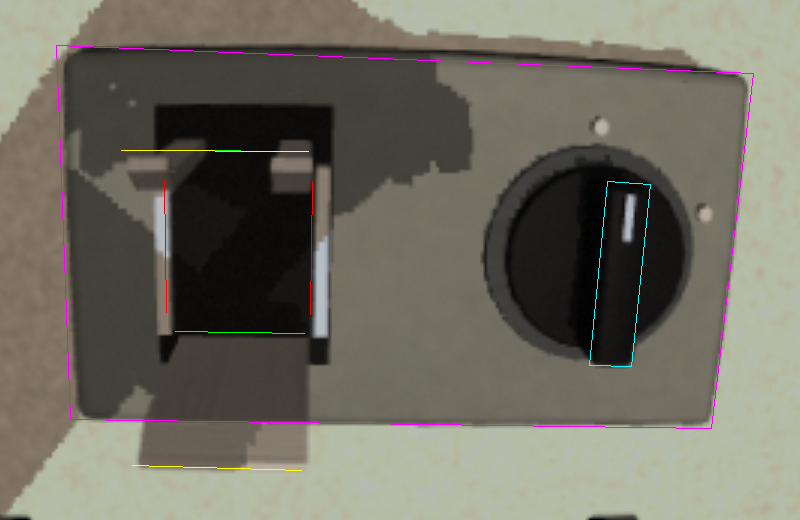

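The overlay agrees within a few mm: the lip edges (172,313) against the model's red lines (166,311), and the -x cheek top at 465 against 468. The bay leaves only ±4 mm, so I'll put the wrist camera straight above it, where parallax cancels.

Call:
step_arm --pt "-20 -8 10 1" --pt "-45 -17 20 1" --pt "-65 -25 35 1" --pt "-74 -29 40 1" --pt "-74 -29 40 1" --pt "-74 -29 40 1"

```text
t: 14.32
tcp_pos: [0.4443, -0.2065, 0.2567]
tool_rot: [3.14, 0.067, 0.002]
contact_force: [0.5, -0.1, -0.6]
opening: 0.999
finger_force: 0.0
```

```bash
python3 - <<'E'
from h import *
w=wcap(); print(w['W'][:3,3],head(pose()))
np.savez('w4.npz',W=w['W'],camera_matrix=w['camera_matrix'],img=w['img'])
a=rect(w,.52,-.206,.165,half=.07,s=.00035); b=rect(w,.52,-.206,.073,half=.07,s=.00035)
save('w4',np.hstack([a,b]))
for t in('bay','bay_slot','knob_grip'): print(t,[(round(d['p'],2),np.round(d['position'],4)) for d in arm.spot_point(t,w)[:2]])
E
```

```text
[ 0.52147871 -0.20404544  0.38462448] -87.54199662200837
bay [(0.62, array([ 0.5206, -0.2069,  0.062 ])), (0.29, array([0.4845, 0.0583, 0.0025]))]
bay_slot [(0.62, array([ 0.5622, -0.2056,  0.0665])), (0.42, array([ 0.52  , -0.2712,  0.0027]))]
knob_grip [(0.82, array([ 0.5291, -0.3395,  0.0995]))]
```

View pics/w4.png

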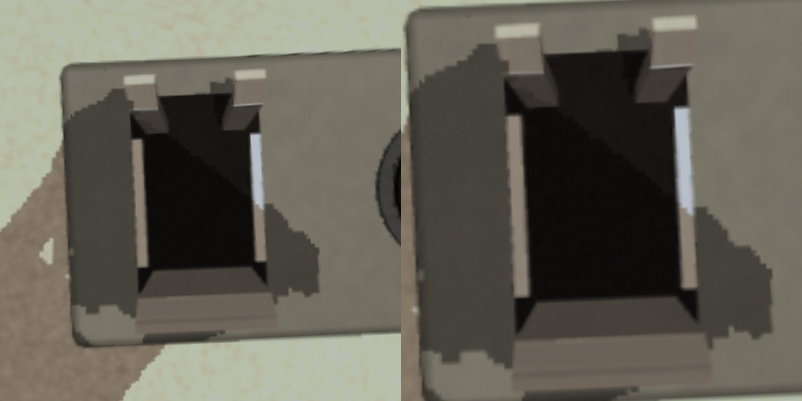

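Left half, rectified at the cheek tops: the +x posts span (124..267, 72) and the -x cheek's outer top lies at row 327. Their middle is (200,200), so the bay is at (0.520, -0.206) with yaw 2.3°. Right half: lip inner edges at 525 and 678, 53.5 mm apart, middle at y = -0.2064, which agrees. Now the second grasp, across y.

Call:
step_arm --pt "5 -25 0 -10" --pt "12 -60 10 -20" --pt "20 -100 20 -30" --pt "29 -140 30 -40" --pt "38 -180 40 -50" --pt "45 -215 40 -60" --pt "47 -226 40 -70" --pt "47 -226 40 -79"

```text
t: 15.52
tcp_pos: [0.481, 0.0228, 0.2159]
tool_rot: [2.373, 2.058, 0.0]
contact_force: [-0.3, 0.0, 0.3]
opening: 0.993
finger_force: 0.0
```

Call:
step_arm --pt "0 0 30 0" --pt "0 0 70 0" --pt "0 0 90 0" --pt "0 0 90 0" --pt "0 0 90 0"

```text
t: 16.15
tcp_pos: [0.4817, 0.0216, 0.1269]
tool_rot: [2.38, 2.049, 0.002]
contact_force: [0.5, 0.2, 1.4]
opening: 1.001
finger_force: 0.0
```

```bash
python3 - <<'E'
from h import *
print(pose()[:3,3],head(pose()),rel([.4815,.0209,.0545],-8.5))
E
```

```text
[0.4816777  0.02161992 0.12692364] -8.542234552420735 (array([-0.7, -0.2, 72.4]), np.float64(-0.0))
```

Call:
step_arm --pt "-0.5 0 20 0" --pt "-0.5 0 40 0" --pt "-0.5 0 60 0" --pt "-0.5 0 72 0" --pt "-0.5 0 72 0" --pt "-0.5 0 72 0"

```text
t: 16.9
tcp_pos: [0.4816, 0.0211, 0.0548]
tool_rot: [2.38, 2.049, 0.002]
contact_force: [-0.2, -0.8, 0.1]
opening: 0.994
finger_force: 0.0
```

Call:
step_arm --pt "0 0 0 0" --pt "0 0 0 0" --pt "0 0 0 0" --pt "0 0 0 0" --pt "0 0 0 0" --pt "0 0 0 0" --pt "0 0 0 0" --grip 35

```text
t: 17.77
tcp_pos: [0.4814, 0.0212, 0.0545]
tool_rot: [2.38, 2.049, 0.001]
contact_force: [1.6, -0.6, 6.0]
opening: 0.527
finger_force: 63.1
```

Call:
step_arm --pt "0 0 -5 0" --pt "0 0 -20 0" --pt "0 0 -60 0" --pt "0 0 -105 0" --pt "0 0 -145 0" --pt "0 0 -165 0" --pt "0 0 -165 0"

```text
t: 18.65
tcp_pos: [0.4813, 0.0212, 0.2208]
tool_rot: [2.378, 2.048, 0.004]
contact_force: [-0.3, -0.4, -3.5]
opening: 0.528
finger_force: 62.6
```

```bash
python3 - <<'E'
from h import *
s=arm.state(); print(s['opening']*85.4,s['contact_force'],s['tcp_pos'],head(pose()))
print(rel([.520,-.206,s['tcp_pos'][2]],-87.7))
E
```

```text
45.09628483516726 [-0.30968074 -0.41344268 -3.54748287] [0.48133771 0.02121379 0.22075879] -8.540066191429485
(array([-219. ,   72. ,    0.3]), np.float64(79.2))
```

Call:
step_arm --pt "-10 3 -10 5" --pt "-40 13 -30 15" --pt "-80 26 -30 25" --pt "-120 39 -30 35" --pt "-160 53 -30 45" --pt "-195 64 -30 55" --pt "-213 70 -30 65" --pt "-219 72 -30 72"

```text
t: 19.65
tcp_pos: [0.5183, -0.2067, 0.2465]
tool_rot: [-3.129, -0.249, 0.005]
contact_force: [-0.7, 0.6, -3.1]
opening: 0.528
finger_force: 62.6
```

Call:
step_arm --pt "0 0 0 7" --pt "0 0 0 7" --pt "0 0 0 7" --pt "0 0 0 7"

```text
t: 20.15
tcp_pos: [0.5192, -0.2057, 0.2484]
tool_rot: [-3.14, -0.069, 0.001]
contact_force: [0.4, -0.0, -4.2]
opening: 0.529
finger_force: 62.6
```

```bash
python3 - <<'E'
from h import *
s=arm.state(); print(s['tcp_pos'],head(pose()),s['qpos'],rel([.520,-.206,.0545+.064],-87.7))
w=wcap(); z0=s['tcp_pos'][2]-.0545
print([watz(u,w,z0+.07).round(4) for u in blobs(blue(w['img']),wpix([.52,-.206,z0+.07],w),60)])
c=arm.capture('top')
print([(d['p'],d['position'].round(4) if hasattr(d['position'],'round') else d['position']) for t in ('carrier','tab') for d in arm.spot_point(t,w)[:1]+arm.spot_point(t,c)[:3]])
E
```

```text
[ 0.51915779 -0.205733    0.24840562] -87.48293435901341 [-5.80322806e-01  2.92011710e-02  1.79094088e+00 -2.15692423e-06
  1.32213205e+00  9.46542859e-01] (array([  0.9,   0.4, 129.9]), np.float64(0.2))
[array([ 0.5346, -0.206 ,  0.2639]), array([ 0.5037, -0.2074,  0.2639])]
[(0.94, [0.3627, 0.2344, -0.0001]), (0.8, [0.3606, 0.2363, 0.002]), (0.7, [0.5131, 0.3589, 0.0033]), (0.94, [0.553, -0.2042, 0.1936]), (0.95, [0.3645, 0.2741, 0.0007]), (0.77, [0.5471, 0.3362, 0.0004])]
```

Call:
step_arm --pt "0.5 0 8 0" --pt "0.5 0 20 0" --pt "0.5 0 30 0" --pt "0.5 0 40 0" --pt "0.5 0 50 0" --pt "0.5 0 58 0" --pt "0.5 0 60 0"

```text
t: 21.32
tcp_pos: [0.5196, -0.2058, 0.188]
tool_rot: [-3.14, -0.067, 0.002]
contact_force: [0.3, 0.2, -1.8]
opening: 0.526
finger_force: 62.6
```

```bash
python3 - <<'E'
from h import *
s=arm.state(); print(s['tcp_pos'],head(pose()),s['contact_force'],rel([.520,-.2055,.0545+.064],-87.7))
E
```

```text
[ 0.51955903 -0.20576764  0.18799405] -87.54309958261793 [ 0.32850343  0.2421512  -1.75294419] (array([ 0.5, -0.2, 69.5]), np.float64(0.2))
```

Call:
step_arm --pt "0.3 0 8 0" --pt "0.3 0 18 0" --pt "0.3 0 28 0" --pt "0.3 0 38 0" --pt "0.3 0 46 0" --pt "0.3 0 52 0" --pt "0.3 0 55 0" --pt "0.3 0 55 0"

```text
t: 22.32
tcp_pos: [0.5201, -0.206, 0.1337]
tool_rot: [-3.141, -0.067, 0.0]
contact_force: [-0.0, -0.1, -3.3]
opening: 0.527
finger_force: 62.6
```

No side force so far; 15 mm to go. Slow down.

Call:
step_arm --pt "0 0 2 0" --pt "0 0 4 0" --pt "0 0 6 0" --pt "0 0 8 0" --pt "0 0 10 0" --pt "0 0 11 0" --pt "0 0 11 0"

```text
t: 23.2
tcp_pos: [0.5201, -0.2059, 0.1227]
tool_rot: [-3.141, -0.067, 0.0]
contact_force: [0.1, 0.6, -3.0]
opening: 0.525
finger_force: 62.6
```

Call:
step_arm --pt "0 0 1 0" --pt "0 0 2 0" --pt "0 0 3 0" --pt "0 0 3 0"

```text
t: 23.7
tcp_pos: [0.5201, -0.2059, 0.1197]
tool_rot: [-3.141, -0.067, 0.0]
contact_force: [-0.1, 0.2, -3.6]
opening: 0.526
finger_force: 62.6
```

Call:
step_arm --pt "0 0 0.5 0" --pt "0 0 1 0" --pt "0 0 1.5 0" --pt "0 0 2 0" --pt "0 0 2 0"

```text
t: 24.32
tcp_pos: [0.5202, -0.206, 0.1185]
tool_rot: [-3.141, -0.068, 0.0]
contact_force: [-3.0, 1.9, 4.4]
opening: 0.528
finger_force: 63.4
```

Floor reached at the expected height. I'll release and check.

Call:
step_arm --pt "0 0 -0.5 0" --pt "0 0 -0.5 0" --pt "0 0 -0.5 0" --pt "0 0 -0.5 0" --pt "0 0 -0.5 0" --pt "0 0 -0.5 0" --grip 75

```text
t: 25.08
tcp_pos: [0.5201, -0.206, 0.1183]
tool_rot: [3.141, 0.067, 0.0]
contact_force: [-0.1, 0.1, -0.4]
opening: 0.879
finger_force: 0.0
```

Call:
step_arm --pt "0 0 -10 0" --pt "0 0 -30 0" --pt "0 0 -60 0" --pt "0 0 -90 0" --pt "0 0 -120 0" --pt "0 0 -130 0" --pt "0 0 -130 0"

```text
t: 25.95
tcp_pos: [0.5203, -0.206, 0.2488]
tool_rot: [3.14, 0.067, 0.001]
contact_force: [-0.2, 0.1, -0.7]
opening: 0.881
finger_force: 0.0
```

```bash
python3 - <<'E'
from h import *
w=wcap(); o=caps([.520,-.206,.064],w)
a,b=o[1][0],o[0][0]
print((a+b)/2,np.degrees(np.arctan2(*(a-b)[1::-1])))
print('wrist@.134',[watz(u,w,.134).round(4) for u in blobs(blue(w['img']),wpix([.52,-.206,.134],w),40)])
for t in ('tab','bay_slot','knob_grip'): print(t,[(round(d['p'],2),np.round(d['position'],4)) for d in arm.spot_point(t,w)[:3]])
save('w5',np.hstack([rect(w,.52,-.206,.134,half=.07,s=.00035),rect(w,.526,-.3405,.098,half=.07,s=.00035)]))
print(pose()[:3,3],head(pose()),rel([.526,-.340,.26],-87.7))
E
```

```text
[0, 2, 2]Traceback (most recent call last):
  File "<stdin>", line 2, in <module>
  File "h.py", line 50, in caps
    print([len(r) for r in cs]); out=[tri([r[i] for r in cs]) for i in (0,1)]
                                           ~^^^
IndexError: list index out of range
```

Call:
step_arm --pt "0 20 0 0" --pt "0 60 0 0" --pt "0 100 0 0" --pt "0 125 0 0" --pt "0 134 0 0" --pt "0 134 0 0"

```text
t: 26.85
tcp_pos: [0.5258, -0.3398, 0.2479]
tool_rot: [-3.14, -0.067, 0.001]
contact_force: [-0.5, 1.2, 0.7]
opening: 0.878
finger_force: 0.0
```

```bash
python3 - <<'E'
from h import *
w=wcap(); o=caps([.520,-.206,.064],w,views=('side',))
a,b=o[1][0],o[0][0]
print((a+b)/2,np.degrees(np.arctan2(*(a-b)[1::-1])))
print('wrist@.134',[watz(u,w,.134).round(4) for u in blobs(blue(w['img']),wpix([.52,-.206,.134],w),40)])
for t in ('tab','bay_slot','knob_grip'): print(t,[(round(d['p'],2),np.round(d['position'],4)) for d in arm.spot_point(t,w)[:3]])
save('w5',np.hstack([rect(w,.52,-.206,.134,half=.07,s=.00035),rect(w,.526,-.3405,.103,half=.07,s=.00035)]))
print(w['W'][:3,3],pose()[:3,3],head(pose()),rel([.526,-.340,.26],-87.7))
E
```

```text
[2, 2]
cap [ 0.5044 -0.2087  0.1352] [0.4 0.4]
cap [ 0.5356 -0.2074  0.1355] [0.3 0.3]
[[array([ 0.5364, -0.3142]), array([ 0.5718, -0.3132])], [array([ 0.4806, -0.1769]), array([ 0.5192, -0.175 ])]]
[ 0.52002517 -0.20806068  0.13533281] 2.424856096837542
wrist@.134 [array([ 0.5354, -0.2065,  0.134 ]), array([ 0.5044, -0.208 ,  0.134 ])]
tab [(0.67, array([ 0.5603, -0.2035,  0.0625]))]
bay_slot [(0.6, array([ 0.5579, -0.2039,  0.0673]))]
knob_grip [(0.62, array([ 0.5254, -0.3384,  0.0954]))]
[ 0.60322753 -0.3376227   0.37571291] [ 0.52606304 -0.338894    0.2484564 ] -87.47911362984793 (array([ -0.1,   1.1, -11.5]), np.float64(0.2))
```

View pics/w5.png

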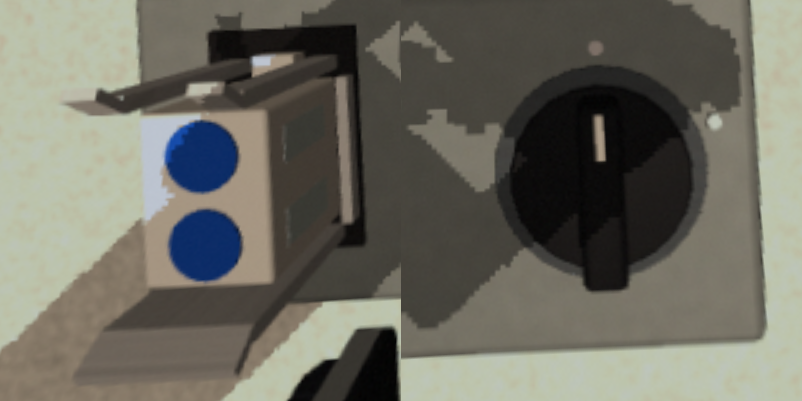

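The carrier is seated: cap tops measure 135 mm (134 expected), the centre is at (0.520, -0.207), and the tab shows in the slot at (275,62). On the right, the knob bar runs from (600,97) to (605,290) at rest along the mixer's x. Its axis is at about (0.526, -0.341). Now to grip it.

Call:
step_arm --pt "0 2 20 0" --pt "0 2 50 0" --pt "0 2 80 0" --pt "0 2 110 0" --pt "0 2 135 0" --pt "0 2 148 0" --pt "0 2 154 0" --pt "0 2 154 0" --grip 50

```text
t: 28.1
tcp_pos: [0.5261, -0.3419, 0.0944]
tool_rot: [3.141, 0.067, 0.0]
contact_force: [-0.1, -0.1, 0.2]
opening: 0.589
finger_force: 0.0
```

```bash
python3 - <<'E'
from h import *
s=arm.state(); print(s['contact_force'],s['qpos'],rel([.526,-.341,.094],-87.7))
E
```

```text
[-0.08895242 -0.08092544  0.15250916] [-7.56766888e-01  3.65123751e-01  1.70612587e+00 -1.78710539e-05
  1.07008310e+00  7.71143037e-01] (array([-0. , -0.9,  0.4]), np.float64(0.2))
```

Call:
step_arm --pt "0 -0.5 0 0" --pt "0 -0.5 0 0" --pt "0 -0.5 0 0" --pt "0 -0.5 0 0" --pt "0 -0.5 0 0" --pt "0 -0.5 0 0" --pt "0 -0.5 0 0" --grip 5

```text
t: 28.98
tcp_pos: [0.5264, -0.3401, 0.0956]
tool_rot: [-3.139, -0.068, -0.0]
contact_force: [-1.5, 6.5, 6.9]
opening: 0.172
finger_force: 60.0
```

Call:
step_arm --pt "0 -1 0 5" --pt "0 -1 0 12" --pt "0 -1 0 20" --pt "0 -1 0 28" --pt "0 -1 0 36" --pt "0 -1 0 44" --pt "0 -1 0 52" --pt "0 -1 0 60"

```text
t: 29.98
tcp_pos: [0.5262, -0.3403, 0.0956]
tool_rot: [2.751, -1.517, 0.001]
contact_force: [-2.0, 2.9, 4.3]
opening: 0.172
finger_force: 59.8
```

Call:
step_arm --pt "0 0 0 3" --pt "0 0 0 6" --pt "0 0 0 8" --pt "0 0 0 8" --pt "0 0 0 8"

```text
t: 30.6
tcp_pos: [0.5261, -0.3403, 0.0957]
tool_rot: [2.642, -1.699, 0.0]
contact_force: [-3.0, 3.5, 5.1]
opening: 0.175
finger_force: 59.9
```

```bash
python3 - <<'E'
from h import *
s=arm.state(); print(head(pose()),s['contact_force'],s['ft_torque'],s['qpos'][5],s['opening'])
w=wcap(); print([(round(d['p'],2),np.round(d['position'],4)) for d in arm.spot_point('knob_grip',w)[:2]])
c=arm.capture('side'); save('k1',c['img'])
E
```

```text
-155.50297122069435 [-2.98579769  3.48199394  5.11488637] [0.42168851 0.45383502 0.16518079] 1.9593249562868282 0.17471112353900506
[(0.91, array([ 0.5278, -0.3386,  0.0981]))]
```

Turned 68° (1.19 rad) with 0.17 N m of spring torque. A touch more, hold, then turn back.

Call:
step_arm --pt "0 0 0 2" --pt "0 0 0 2" --pt "0 0 0 2" --pt "0 0 0 2"

```text
t: 31.25
tcp_pos: [0.5261, -0.3403, 0.0956]
tool_rot: [2.613, -1.743, 0.0]
contact_force: [-2.6, 3.4, 5.8]
opening: 0.172
finger_force: 60.3
```

```bash
python3 - <<'E'
from h import *
s=arm.state(); print(head(pose()),s['contact_force'],s['ft_torque'])
E
```

```text
-157.39822507311985 [-2.55015651  3.44517516  5.82442101] [0.54430494 0.36700509 0.70000761]
```

Call:
step_arm --pt "0 0 0 -8" --pt "0 0 0 -17" --pt "0 0 0 -26" --pt "0 0 0 -35" --pt "0 0 0 -44" --pt "0 0 0 -53" --pt "0 0 0 -62" --pt "0 0 0 -69"

```text
t: 32.25
tcp_pos: [0.5264, -0.34, 0.0957]
tool_rot: [-3.141, -0.047, -0.001]
contact_force: [-1.5, 3.8, 6.3]
opening: 0.177
finger_force: 59.9
```

Call:
step_arm --pt "0 0 0 -1" --pt "0 0 0 -1" --pt "0 0 0 -1"

```text
t: 32.62
tcp_pos: [0.5264, -0.34, 0.0956]
tool_rot: [-3.14, -0.068, -0.001]
contact_force: [-1.1, 3.7, 6.7]
opening: 0.175
finger_force: 59.9
```

Call:
step_arm --pt "0 0 0 0" --pt "0 0 0 0" --pt "0 0 0 0" --pt "0 0 0 0" --grip 50

```text
t: 33.12
tcp_pos: [0.5258, -0.3404, 0.0942]
tool_rot: [3.141, 0.067, -0.0]
contact_force: [-0.4, 0.2, -0.1]
opening: 0.585
finger_force: 0.0
```

Call:
step_arm --pt "0 0 -20 0" --pt "0 0 -60 0" --pt "0 0 -110 0" --pt "0 0 -150 0" --pt "0 0 -160 0" --pt "0 0 -160 0"

```text
t: 33.88
tcp_pos: [0.5259, -0.3404, 0.255]
tool_rot: [3.14, 0.067, 0.001]
contact_force: [0.2, -0.0, 0.1]
opening: 0.582
finger_force: 0.0
```

```bash
python3 - <<'E'
from h import *
w=wcap(); o=caps([.520,-.206,.064],w,views=('side',))
a,b=o[1][0],o[0][0]
print((a+b)/2,np.degrees(np.arctan2(*(a-b)[1::-1])),head(pose()))
save('w6',np.hstack([rect(w,.52,-.206,.134,half=.07,s=.00035),rect(w,.526,-.3405,.103,half=.07,s=.00035)]))
E
```

```text
[2, 2]
cap [ 0.5045 -0.2087  0.1352] [0.5 0.5]
cap [ 0.5354 -0.2074  0.1354] [0.3 0.3]
[[array([ 0.5364, -0.3142]), array([ 0.5714, -0.3131])], [array([ 0.4814, -0.1776]), array([ 0.5195, -0.1759])]]
[ 0.51992395 -0.2080381   0.13530305] 2.366547329059999 -87.55069887498716
```

View pics/w6.png

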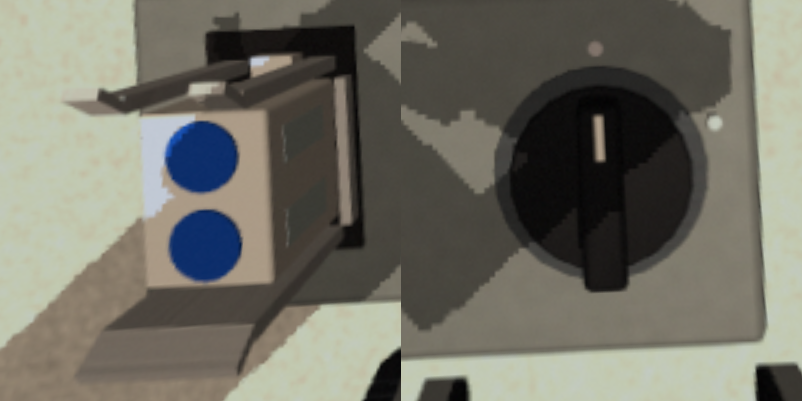

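The knob bar is back at rest (white line at (600,138), as before), the carrier is unmoved in the bay, and the arm is clear. The knob reached its stop: torque rose to 0.70 N m. Handing in.

```bash
python3 -c "
from station import arm
print(arm.close_job())"
```

```text
the job is handed in; nothing more can be done
None
```

I handed the job in at about 34 s: the carrier stands seated in the mixer bay with its tab in the slot, the start knob was held at its stop and is back at rest, and the beaker, bottle and rack were not touched; no verdict came back.

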